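# Shift a board test fixture's gated lever into its third slot

## Robot

A 6-joint arm with a two-finger parallel gripper is mounted at the origin on the work surface. World frame = base frame: x ahead of the robot, y to its left, z up, the work surface at z = 0. Lengths are in m, angles in rad, forces in N, time in s.
With the tool pointing down it reaches from about 0.3 to 0.775 m from the base axis. Payload 14.6 kg.
Tool frame: the origin (TCP) lies midway between the tips of the shut fingers; the grasp point (between the pads) lies 19 mm behind it (ctrl.pinch_z is the distance from the TCP to the grasp point, in m); z points along the fingers, y is the line along which they close (so a half turn about z gives the same grasp; the last joint's range is limited). The gripper opens to 94 mm and grips with 3 to 60 N. Pads are 16 mm wide; open, the fingers measure 119 mm over their backs; the gripper's body (75 mm by 177 mm) begins 78 mm behind the grasp point.
Start: joints at [1.111, 0.3, 1.521, -0, 1.321, -0.067], TCP at [0.211, 0.508, 0.205] pointing down, gripper open.
Joint ranges: [-3.03, 3.03], [-0.79, 2.21], [0.23, 2.52], [-1.04, 4.18], [0, 3.07], [-2.55, 2.55]. Speed limits (rad/s): [2.22, 2.22, 2.57, 3.14, 3.14, 3.14].

## Interface

Orientations are given as [roll, pitch, yaw] about the fixed x, y, z axes, in that order (R = Rz(yaw) Ry(pitch) Rx(roll)).
In Python, from station import ctrl gives the robot as it stands.
- The arm moves only by the tool jog_arm, never from a script. Its argument "motion" is a list of rows, each a list of 7 numbers: the shift along the tool's x, y, z in m, then the turn, a rotation vector about the tool's x, y, z in rad, then the opening, from -1 (shut) to 1 (fully open). In form: [[tx, ty, tz, rx, ry, rz, gripper], ...]. A call has 1 to 5 rows; each row shifts and turns the commanded pose from where the row before left it, along the tool's axes as they then stand; what a row does not reach is not made up. A row lasts 1/10 s, in which the tool goes at most 50 mm and 8.59 degrees, less where a joint would pass 70% of its speed; a pose out of reach is approached as far as the arm can. A call is refused whole if a number of a shift passes 0.05 or a number of a turn 0.15, either way. A call with a gripper value outside its range is refused whole. The fingers move at their own pace and stop on an object; "squeeze" is the grip in N (left out, the last holds). Time passes only in rows, so rows that do not move let the fingers close. It gives the time, the measured TCP pose, the force, the opening and the grip force at its end, in the units of the state.
- ctrl.get_obs(): the state, without advancing time (a new reading comes with each control period).
- ctrl.camera(name): name is "scene" or "top" or "wrist"; returns the picture (420x560x3 uint8, red, green, blue); there is no depth.
- ctrl.camera_model(name): a dict with "intrinsics" (3x3 intrinsics, pixels), "k1" (the pictures are not rectified: a ray, as slopes to the right and down, at radius r is drawn at 1 + k1 r^2 times it, then the intrinsics apply), "rvec" (rotation vector, rad) and "tvec" (3), from world to camera coordinates, as OpenCV has them. Camera axes: x right, y down, z forward; pixel columns grow to the right and rows downward; lengths in m; the calibration is good to about 2 mm. A picture is of the moment at which its call begins: read the wrist's pose just before it. camera_model takes no time and is no camera call; for the wrist camera it gives the pose at the moment of the call.
- ctrl.hand_in(): hands the job in; it is judged then, once.
The state is a dict: "time_s": time; "qpos": joint angles; "joint_vel": joint speeds; "tau": joint torques, N m; "ee_pos": TCP position; "eef_rot": TCP orientation; "force": force on the tool from outside, world axes, zero at the start; "moment": the same for the moment, N m; "grip_width": finger opening in m; "grip_force": force on a finger pad.
Only numpy, scipy, OpenCV 4.12 (cv2) and the standard library are available. Lean on these libraries where they do the work, as an engineer would, in place of code of your own. Each camera call takes 0.05 s, during which the arm holds its last target. There are 200 camera calls.

## Task

The upright black-gripped lever of the circuit-board test fixture stands in the second slot (near left) of its H-shaped gate. Push it with the fingertips, without ever pinching its grip between the fingers: forward to the cross slot, across to the right, then forward until it is fully home in the third slot (far right, three studs). Leave it there, and leave the other things on the bench undisturbed.

Things in the scene. Friction and masses are not known exactly. Their poses are not given: they have to be found in the camera images.
- fixture: Board test fixture, fixed, yaw up to about 23 deg. Origin: at bench level under the centre of its gate unit; x points away from the operator (robot) = forward, y left, z up. Gate unit: grey box 150 (x) by 130 (y) mm, 86 mm high. At its left, on the same 12 mm thick steel base (x -100 to 100, y -85 to 270 mm), a black nest with a green board and steel pins, at most 66 mm high.
- gate (a point): Centre of the H-shaped opening, on the upper face of the gate unit's bare aluminium top plate, 86 mm above the bench. Two lanes run along the fixture's x, joined across at their middle by the cross slot. First slot = far left, second = near left, third = far right, fourth = near right; one to four small dark studs on the plate mark each slot's end.
- slot3 (a point): Point on the gate plate's upper face at the centre of the closed end of the third slot (far right), where the stem stands when home: 24 mm forward and 19 mm right of the gate's centre.
- fore_aft (a joint): Tilt of the lever along the fixture's x, rad: 0 upright (in the cross slot), + forward, firm stops at -0.34 and +0.34; at the start -0.33 to -0.16. It can change lane only within about 0.06 of 0. Dry friction keeps it wherever it is left, about 2 N at the grip moves it; no spring, no detents.
- across (a joint): Tilt of the lever along the fixture's y, rad: + to the right, - to the left, 0 upright; firm stops at -0.28 (left lane) and +0.28 (right lane); at the start -0.28 to -0.25. Beyond 0.24 either way the stem fits along a lane; between, it fits only in the cross slot. Same friction as fore_aft.
- grip (a point): Centre of the lever's black grip (grip axis = its z). The lever pivots both ways about a point 20 mm above the fixture's origin; this point is 135 mm up the lever from there. Grip: 80 mm long (40 mm either way), star-shaped, four round 16 mm lobes pointing near, far, left and right, 32 mm over opposite lobes. Below it a bare 12 mm steel stem. It travels 90 mm along x, 75 mm along y.
- flux_bottle: small white flux bottle with a black cap, 36 mm across, 95 mm tall, standing at the right of the gate unit; origin under its centre
- tip_tin: open steel tin, 52 mm across, 35 mm tall, near the gate unit's right front corner; origin under its centre
- screwdriver: screwdriver 160 mm long with a blue handle, lying on the bench between the robot and the fixture; lies along its x axis
- part_reel: flat white component reel, 90 mm across, 12 mm thick, lying right of the fixture; origin under its centre
- spare_board: loose green circuit board, 110 x 80 mm, lying beyond the fixture; origin under its centre
- screw_jar: small clear jar with a metal cap, 48 mm across, 60 mm tall, on the right of the bench; origin under its centre

How it is judged:
On the way, in this order (a step that is already met when the one before it is completed fails the run):
1. the lever has come across through the cross slot to the right lane (value of joint across above 0.2 rad and value of joint fore_aft between -0.15 and 0.15 rad).
2. the lever is home in the third slot (value of joint across above 0.2 rad and value of joint fore_aft above 0.31 rad), for 0.2 s.
At the end, for the whole second after the job is handed in: The lever rests in the third slot: tilted right by more than 0.2 rad and forward by more than 0.31 rad (within 0.03 rad, about 4 mm at the grip, of its stop), not moving, and let go (all of step 2 and value of joint fore_aft below 0.36 rad and velocity of joint fore_aft between -0.05 and 0.05 rad/s); the robot touches nothing.
It fails at once if the lever's grip is pinched (more than 1 N on opposite lobes at once) (contact force between each of across_c1, across_c2 and the fingers above 1 N or contact force between each of across_c3, across_c4 and the fingers above 1 N).
It fails at once if another thing on the bench is lifted or moved by more than 15 mm (distance of any of flux_bottle, tip_tin, screwdriver, part_reel, spare_board, screw_jar from where it was at the start of the episode above 0.015 m).
It also fails if it takes over 61 s, if anything falls off the work surface, if the arm or the gripper's body presses on something with over 40 N, if the wrist force passes 120 N, or if a joint passes its speed limit or range.

## Working session

There is one attempt and no reset: what is moved stays moved. The work goes in short steps, Python scripts to look and compute and a tool call to move; the robot and the scene stay as the last step left them, time stands still between calls to the robot, and variables do not carry over. Pictures are saved under pics/ and viewed, at most 10 in all, crops included, and the job is handed in when it is done.

Besides the shell and the picture viewer there is one more tool, called after ">>>" by a JSON object that holds its "fn" and its "kwargs". jog_arm: Moves the arm, as the interface text tells. Its arguments: {"type":"object","properties":{"motion":{"type":"array"},"squeeze":{"type":"number"}},"required":["motion"]}

```bash
mkdir -p pics; python3 - <<'E'
from station import ctrl
import cv2,numpy as np
o=ctrl.get_obs();print(o['time_s'],o['ee_pos'],o['eef_rot'],o['grip_width'],ctrl.pinch_z)
for n in('scene','top'):
    im=ctrl.camera(n);cv2.imwrite(f'pics/{n}0.png',im[:,:,::-1]);print(n,ctrl.camera_model(n))
E
```

```text
0.0 [0.21042703 0.50787358 0.20487502] [-3.14044449e+00 -4.91479551e-05  2.74877762e+00] 0.09388300114917701 0.0188
scene {'intrinsics': array([[456.06857402,   0.        , 282.638294  ],
       [  0.        , 456.06857402, 210.62521227],
       [  0.        ,   0.        ,   1.        ]]), 'k1': -0.12590826154395965, 'rvec': array([ 0.77836128,  2.6181367 , -1.08336758]), 'tvec': array([ 0.48391813, -0.10852851,  1.24578003])}
top {'intrinsics': array([[469.14745626,   0.        , 281.04537029],
       [  0.        , 469.14745626, 206.93862629],
       [  0.        ,   0.        ,   1.        ]]), 'k1': -0.15891681261161386, 'rvec': array([ 2.13736105, -2.13074893,  0.2436145 ]), 'tvec': array([-0.06689708,  0.55931511,  1.00526496])}
```

View pics/scene0.png

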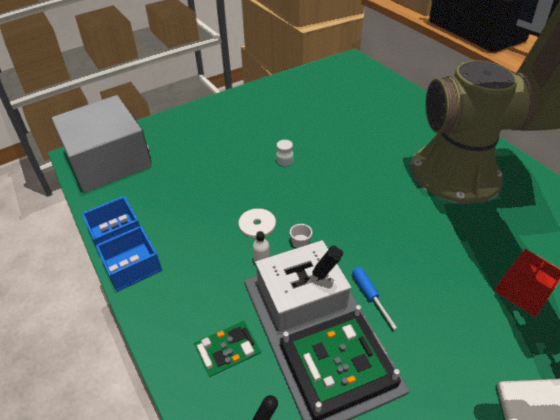

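View pics/top0.png

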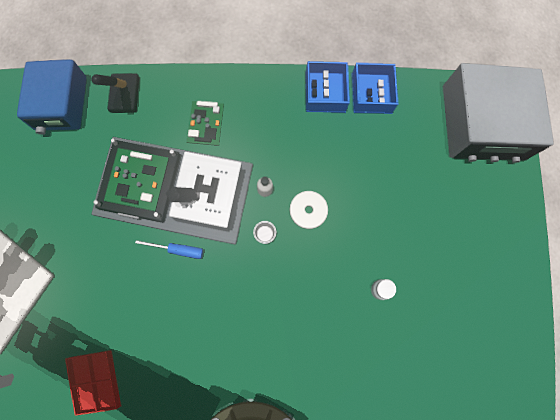

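The scene view shows the gate plate around (302,280) and the grip at (327,262). In the top view the plate is centred near (208,188) and the lever near (187,195). The nest is on the left, the bottle is at (266,185), the tin at (264,232) and the screwdriver at (185,250).

```bash
cat > h.py <<'E'
import cv2,numpy as np
from scipy.spatial.transform import Rotation as Rn
def ray(m,px):
    K=m['intrinsics'];p=(np.array(px,float).reshape(-1,2)-K[:2,2])/K[0,0]
    q=p.copy()
    for _ in range(20): q=p/(1+m['k1']*(q**2).sum(1,keepdims=True))
    R=cv2.Rodrigues(np.array(m['rvec']))[0]
    return -R.T@np.array(m['tvec']),np.c_[q,np.ones(len(q))]@R
def plane(m,px,z):
    c,d=ray(m,px);return c+d*((z-c[2])/d[:,2])[:,None]
def proj(m,P):
    R=cv2.Rodrigues(np.array(m['rvec']))[0];c=np.array(P).reshape(-1,3)@R.T+m['tvec'];q=c[:,:2]/c[:,2:]
    return q*(1+m['k1']*(q**2).sum(1,keepdims=True))*m['intrinsics'][0,0]+m['intrinsics'][:2,2]
E
python3 - <<'E'
from station import ctrl
from h import *
m=ctrl.camera_model('top');im=cv2.imread('pics/top0.png')
hsv=cv2.cvtColor(im,cv2.COLOR_BGR2HSV)
k=((hsv[...,1]<40)&(hsv[...,2]>150)).astype(np.uint8);k[:, :165]=0;k[:,250:]=0;k[:145]=0;k[240:]=0
n,l,s,c=cv2.connectedComponentsWithStats(k);i=1+s[1:,4].argmax();print(s[i])
ys,xs=np.where(l==i);P=plane(m,np.c_[xs,ys],.086)[:,:2].astype(np.float32)
r=cv2.minAreaRect(P*1000);print('plate',r)
# base: grey region right/lower edges
x,y=165,135
big=cv2.resize(im[135:250,85:285],None,fx=4,fy=4,interpolation=cv2.INTER_CUBIC)
b=cv2.boxPoints(r)/1000
for p in proj(m,np.c_[b,np.full(4,.086)]): cv2.circle(big,tuple(int(v) for v in ((p-[85,135])*4+2)),4,(0,0,255),1)
cv2.imwrite('pics/top_c.png',big)
s=cv2.imread('pics/scene0.png')[225:335,240:360];cv2.imwrite('pics/sc_c.png',cv2.resize(s,None,fx=5,fy=5,interpolation=cv2.INTER_CUBIC))
for nme,p,z in(('bottle',(266,181),.095),('tin',(265,231),.035),('drv',(185,250),.01),('drvtipend',(137,242),.005),('drvh',(203,254),.01)):print(nme,plane(m,p,z))
E
```

```text
[ 169  151   73   77 3257]
plate ((594.6025390625, 104.39617919921875), (132.60728454589844, 152.87571716308594), 78.94856262207031)
bottle [[ 0.60968024 -0.03075934  0.095     ]]
tin [[ 0.50738942 -0.02921039  0.035     ]]
drv [[0.46519989 0.15640162 0.01      ]]
drvtipend [[0.48331415 0.27197155 0.005     ]]
drvh [[0.45627321 0.11416365 0.01      ]]
```

View pics/top_c.png

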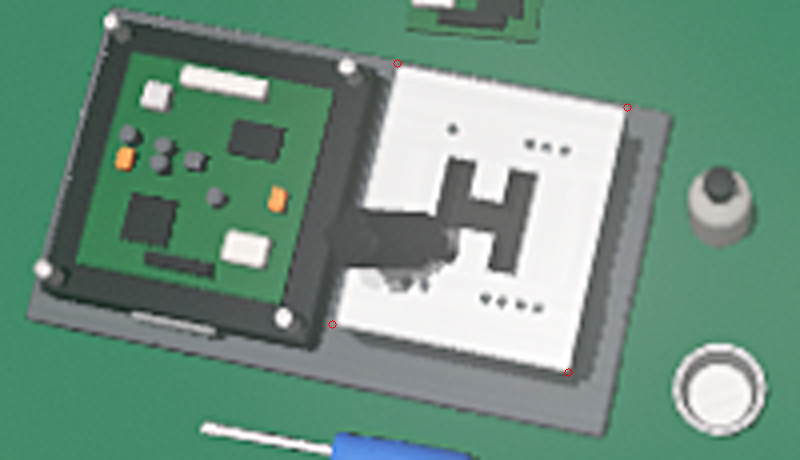

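View pics/sc_c.png

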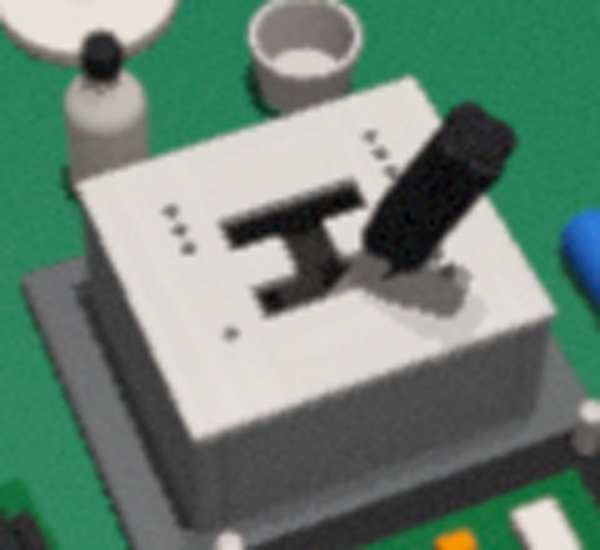

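The red circles sit on the plate corners, with the H centre at about (487,214) in the crop. The fixture is at (0.595, 0.104) with yaw -11 deg. The lever leans near and left, and the grip top is at about (337,251) in the full scene image. I'll shut the fingers and turn to line up with the fixture.

>>> {"fn": "jog_arm", "kwargs": {"motion": [[0,0,0,0,0,-0.1,-1],[0,0,0,0,0,-0.1,-1],[0,0,0,0,0,0,-1],[0,0,0,0,0,0,-1],[0,0,0,0,0,0,-1]]}}

```text
time_s: 0.6
ee_pos: [0.2105, 0.5081, 0.2053]
eef_rot: [-3.141, -0.0, 2.947]
force: [0.4, 0.2, 0.1]
grip_width: 0.0574
grip_force: 0.0
```

```bash
cat >> h.py <<'E'
O=np.array([.5946,.1044,0]);YAW=np.radians(-11.05);RF=Rn.from_euler('z',YAW)
def tofix(p): return RF.inv().apply(np.array(p)-O)
def lever(f,a,L=.175): 
    v=np.array([np.tan(f),-np.tan(a),1]);return O+RF.apply(v/np.linalg.norm(v)*L+[0,0,.02])
def status(ctrl):
    o=ctrl.get_obs();R=Rn.from_euler('xyz',o['eef_rot'])
    print(round(o['time_s'],2),'fix',tofix(o['ee_pos']).round(4),'rpy',np.round(o['eef_rot'],3),'F(fix)',RF.inv().apply(o['force']).round(1),'w',round(o['grip_width'],4))
E
python3 - <<'E'
from station import ctrl
from h import *
status(ctrl);m=ctrl.camera_model('scene')
for f in(-.33,-.25,-.2,-.16):print(f,proj(m,lever(f,-.265)),tofix(lever(f,-.265,.135)))
E
```

```text
0.6 fix [-0.4544  0.3226  0.2053] rpy [-3.141 -0.     2.947] F(fix) [0.4 0.3 0.1] w 0.0574
-0.33 [[341.15578367 251.45865742]] [-0.04237163  0.03357105  0.1437038 ]
-0.25 [[335.03362641 252.72108529]] [-0.03230152  0.03433071  0.14650302]
-0.2 [[331.04392108 253.66417211]] [-0.02591924  0.03469996  0.14786362]
-0.16 [[327.77121682 254.50238557]] [-0.02077526  0.03493656  0.14873548]
```

>>> {"fn": "jog_arm", "kwargs": {"motion": [[-0.035,-0.0287,0,0,0,0,-1],[-0.035,-0.0287,0,0,0,0,-1],[-0.035,-0.0287,0,0,0,0,-1],[-0.035,-0.0287,0,0,0,0,-1],[-0.035,-0.0287,0,0,0,0,-1]]}}

```text
time_s: 1.1
ee_pos: [0.3556, 0.3322, 0.2056]
eef_rot: [3.141, 0.0, 2.947]
force: [0.1, 1.1, -0.4]
grip_width: 0.0177
grip_force: 0.0
```

>>> {"fn": "jog_arm", "kwargs": {"motion": [[-0.035,-0.0287,0,0,0,0,-1],[-0.035,-0.0287,0,0,0,0,-1],[-0.035,-0.0287,0,0,0,0,-1],[-0.035,-0.0287,0,0,0,0,-1],[-0.035,-0.0287,0,0,0,0,-1]]}}

```text
time_s: 1.6
ee_pos: [0.5, 0.1577, 0.2056]
eef_rot: [3.141, 0.0, 2.947]
force: [1.3, -0.0, 0.2]
grip_width: 0.0002
grip_force: 0.0
```

>>> {"fn": "jog_arm", "kwargs": {"motion": [[0,0,0,0,0,0,-1],[0,0,0.035,0,0,0,-1],[0,0,0.035,0,0,0,-1],[0,0,0,0,0,0,-1],[0,0,0,0,0,0,-1]]}}

```text
time_s: 2.1
ee_pos: [0.4991, 0.1598, 0.1363]
eef_rot: [-3.142, -0.0, 2.948]
force: [-0.5, -0.2, -0.5]
grip_width: 0.0004
grip_force: 0.0
```

```bash
python3 - <<'E'
from station import ctrl
from h import *
status(ctrl)
im=ctrl.camera('scene')[:,:,::-1];cv2.imwrite('pics/s1.png',cv2.resize(im[205:335,240:380],None,fx=4,fy=4,interpolation=cv2.INTER_CUBIC))
E
```

```text
2.1 fix [-0.1044  0.036   0.1363] rpy [-3.142 -0.     2.948] F(fix) [-0.4 -0.3 -0.5] w 0.0004
```

View pics/s1.png

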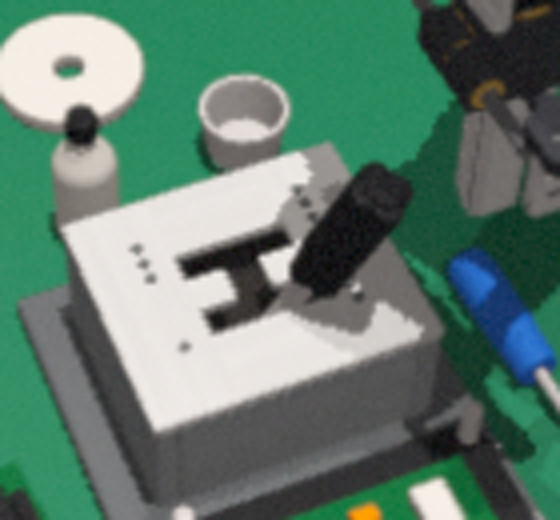

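The shut fingers hang on the near side of the lever, at the right of the crop, and nothing has been disturbed. I'll push forward.

>>> {"fn": "jog_arm", "kwargs": {"motion": [[-0.012,0,0,0,0,0,-1],[-0.012,0,0,0,0,0,-1],[-0.008,0,0,0,0,0,-1],[-0.008,0,0,0,0,0,-1],[-0.006,0,0,0,0,0,-1]]}}

```text
time_s: 2.65
ee_pos: [0.5449, 0.1505, 0.1359]
eef_rot: [3.141, 0.0, 2.949]
force: [-1.4, -0.3, 1.4]
grip_width: 0.0004
grip_force: 1.1
```

>>> {"fn": "jog_arm", "kwargs": {"motion": [[-0.006,0,0,0,0,0,-1],[-0.006,0,0,0,0,0,-1],[-0.006,0,0,0,0,0,-1],[-0.006,0,0,0,0,0,-1],[0,0,0,0,0,0,-1]]}}

```text
time_s: 3.15
ee_pos: [0.5683, 0.1457, 0.1353]
eef_rot: [-3.142, 0.0, 2.949]
force: [-0.9, 0.2, 0.8]
grip_width: 0.0005
grip_force: 0.4
```

```bash
python3 - <<'E'
from station import ctrl
from h import *
status(ctrl)
im=ctrl.camera('scene')[:,:,::-1];cv2.imwrite('pics/s2.png',cv2.resize(im[195:335,240:400],None,fx=4,fy=4,interpolation=cv2.INTER_CUBIC))
E
```

```text
3.15 fix [-0.0337  0.0355  0.1353] rpy [-3.142  0.     2.949] F(fix) [-0.9  0.   0.8] w 0.0005
```

View pics/s2.png

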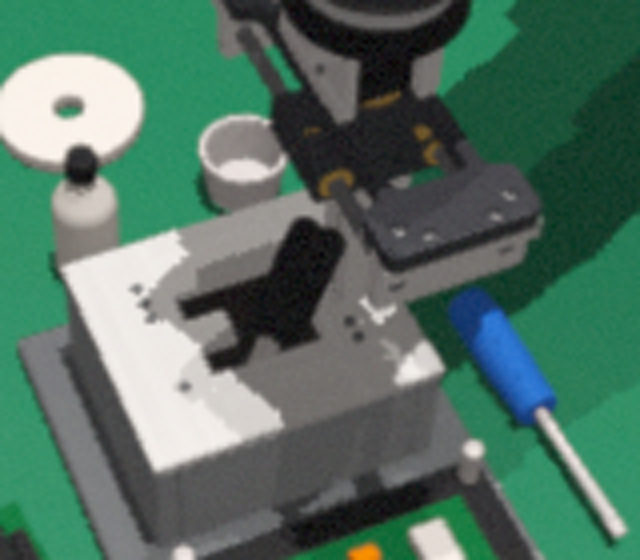

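The lever has come nearly upright. Its top is at about (319,254) in the full image, which means a fore_aft of about -0.06 and agrees with the contact model. It needs about 9 mm more.

>>> {"fn": "jog_arm", "kwargs": {"motion": [[-0.005,0,0,0,0,0,-1],[-0.004,0,0,0,0,0,-1],[0,0,0,0,0,0,-1],[0.02,0,0,0,0,0,-1],[0.03,0,0,0,0,0,-1]]}}

```text
time_s: 3.7
ee_pos: [0.5275, 0.1535, 0.135]
eef_rot: [-3.141, 0.0, 2.948]
force: [1.3, 0.3, 0.2]
grip_width: 0.0006
grip_force: 0.0
```

```bash
python3 - <<'E'
from station import ctrl
from h import *
status(ctrl);m=ctrl.camera_model('scene')
for f in(-.08,-.04,0,.04):print(f,proj(m,lever(f,-.265)),proj(m,lever(f,-.265,.095)))
im=ctrl.camera('scene')[:,:,::-1];cv2.imwrite('pics/s3.png',cv2.resize(im[225:305,270:370],None,fx=6,fy=6,interpolation=cv2.INTER_CUBIC))
E
```

```text
3.7 fix [-0.0753  0.0354  0.135 ] rpy [-3.141  0.     2.948] F(fix) [1.3 0.5 0.2] w 0.0006
-0.08 [[321.03710256 256.39665555]] [[311.53780205 274.90790535]]
-0.04 [[317.58909956 257.44964193]] [[309.80059247 275.45683727]]
0 [[314.09645204 258.57083503]] [[308.04669755 276.03607799]]
0.04 [[310.5664163  259.75822904]] [[306.27906003 276.6447219 ]]
```

View pics/s3.png

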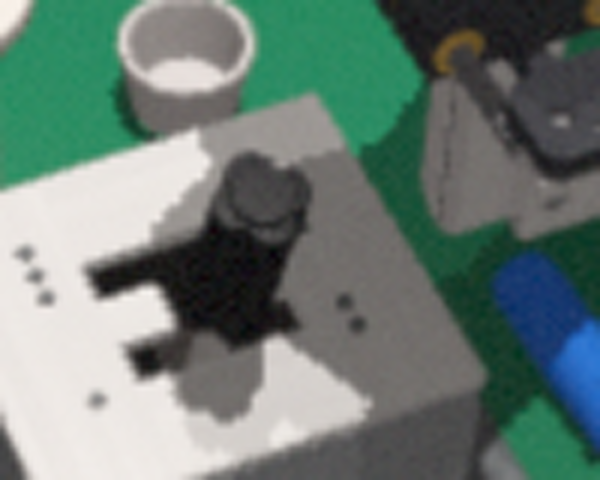

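The lever stands upright in the cross slot. Its top is at about (314,257), so fore_aft is about 0. I'll work out where the gripper parts project before going round to its left.

```bash
python3 - <<'E'
from station import ctrl
from h import *
m=ctrl.camera_model('scene');t=tofix(ctrl.get_obs()['ee_pos'])
for d in([0,0,0],[0,0,.097],[-.0375,.088,.097],[.0375,.088,.097],[.0375,-.088,.097],[.008,.0125,0],[-.008,.0125,0]):
    print(d,(proj(m,O+RF.apply(t+d))[0]-[270,225])*6)
E
```

```text
[0, 0, 0] [472.84557709 209.72469813]
[0, 0, 0.097] [503.22157903   1.08689594]
[-0.0375, 0.088, 0.097] [773.35997313 179.15636477]
[0.0375, 0.088, 0.097] [533.33370817 263.57633284]
[0.0375, -0.088, 0.097] [ 260.67023574 -158.19487197]
[0.008, 0.0125, 0] [468.52744352 246.36013874]
[-0.008, 0.0125, 0] [513.75184655 230.79690969]
```

>>> {"fn": "jog_arm", "kwargs": {"motion": [[0,0.035,0,0,0,0,-1],[0,0.035,0,0,0,0,-1],[-0.037,0,0,0,0,0,-1],[-0.037,0,0,0,0,0,-1],[0,0,0,0,0,0,-1]]}}

```text
time_s: 4.25
ee_pos: [0.6161, 0.2073, 0.1345]
eef_rot: [-3.141, 0.0, 2.947]
force: [-1.3, -0.4, -0.5]
grip_width: 0.0005
grip_force: 0.0
```

>>> {"fn": "jog_arm", "kwargs": {"motion": [[0,-0.01,0,0,0,0,-1],[0,-0.01,0,0,0,0,-1],[0,-0.008,0,0,0,0,-1],[0,-0.008,0,0,0,0,-1],[0,-0.008,0,0,0,0,-1]]}}

```text
time_s: 4.75
ee_pos: [0.6049, 0.1647, 0.1362]
eef_rot: [3.141, 0.001, 2.949]
force: [0.9, 2.4, 1.5]
grip_width: 0.0005
grip_force: 1.1
```

```bash
python3 - <<'E'
from station import ctrl
from h import *
status(ctrl)
E
```

```text
4.75 fix [-0.0014  0.0612  0.1362] rpy [3.141e+00 1.000e-03 2.949e+00] F(fix) [0.4 2.5 1.5] w 0.0005
```

Contact is made at about 2.5 N sideways. I'll keep pushing right.

>>> {"fn": "jog_arm", "kwargs": {"motion": [[0,-0.008,0,0,0,0,-1],[0,-0.008,0,0,0,0,-1],[0,-0.008,0,0,0,0,-1],[0,-0.008,0,0,0,0,-1],[0,-0.006,0,0,0,0,-1]]}}

```text
time_s: 5.25
ee_pos: [0.5977, 0.1272, 0.1355]
eef_rot: [3.142, -0.0, 2.949]
force: [0.7, 2.3, 2.0]
grip_width: 0.0004
grip_force: 1.1
```

>>> {"fn": "jog_arm", "kwargs": {"motion": [[0,-0.006,0,0,0,0,-1],[0,-0.005,0,0,0,0,-1],[0,-0.004,0,0,0,0,-1],[0,-0.004,0,0,0,0,-1],[0,0,0,0,0,0,-1]]}}

```text
time_s: 5.75
ee_pos: [0.5941, 0.1088, 0.1354]
eef_rot: [-3.141, -0.0, 2.948]
force: [0.5, 0.4, 1.0]
grip_width: 0.0005
grip_force: 0.5
```

```bash
python3 - <<'E'
from station import ctrl
from h import *
status(ctrl)
E
```

```text
5.75 fix [-0.0013  0.0042  0.1354] rpy [-3.141 -0.     2.948] F(fix) [0.5 0.5 1. ] w 0.0005
```

>>> {"fn": "jog_arm", "kwargs": {"motion": [[0,-0.003,0,0,0,0,-1],[0,-0.003,0,0,0,0,-1],[0,-0.002,0,0,0,0,-1],[0,0,0,0,0,0,-1]]}}

```text
time_s: 6.15
ee_pos: [0.5925, 0.1011, 0.1352]
eef_rot: [-3.141, -0.0, 2.949]
force: [1.5, 1.3, -1.3]
grip_width: 0.0004
grip_force: 0.6
```

```bash
python3 - <<'E'
from station import ctrl
from h import *
status(ctrl)
im=ctrl.camera('scene')[:,:,::-1];cv2.imwrite('pics/s4.png',cv2.resize(im[205:305,250:370],None,fx=5,fy=5,interpolation=cv2.INTER_CUBIC))
E
```

```text
6.15 fix [-0.0014 -0.0037  0.1352] rpy [-3.141 -0.     2.949] F(fix) [ 1.2  1.6 -1.3] w 0.0004
```

View pics/s4.png

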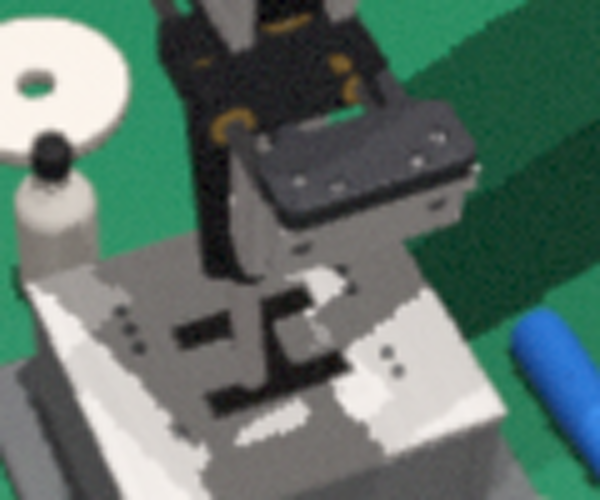

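The lever now leans right and its stem is in the right lane's crossing, near (250,320) in the crop. I'll press a few mm more to find the stop.

>>> {"fn": "jog_arm", "kwargs": {"motion": [[0,-0.003,0,0,0,0,-1],[0,0,0,0,0,0,-1]]}}

```text
time_s: 6.4
ee_pos: [0.592, 0.0982, 0.1354]
eef_rot: [-3.142, -0.0, 2.949]
force: [0.5, 2.0, -0.2]
grip_width: 0.0002
grip_force: 0.6
```

>>> {"fn": "jog_arm", "kwargs": {"motion": [[0,-0.002,0,0,0,0,-1],[0,0,0,0,0,0,-1]]}}

```text
time_s: 6.6
ee_pos: [0.5917, 0.0963, 0.1354]
eef_rot: [-3.142, -0.0, 2.949]
force: [-0.1, 1.8, -0.7]
grip_width: 0.0
grip_force: 0.7
```

>>> {"fn": "jog_arm", "kwargs": {"motion": [[0,-0.002,0,0,0,0,-1],[0,0,0,0,0,0,-1]]}}

```text
time_s: 6.8
ee_pos: [0.5913, 0.0944, 0.1355]
eef_rot: [3.141, 0.0, 2.949]
force: [1.1, 3.2, -0.3]
grip_width: 0.0006
grip_force: 1.3
```

>>> {"fn": "jog_arm", "kwargs": {"motion": [[0,-0.002,0,0,0,0,-1],[0,0,0,0,0,0,-1]]}}

```text
time_s: 7.0
ee_pos: [0.5909, 0.0927, 0.1354]
eef_rot: [3.141, -0.0, 2.949]
force: [1.4, 5.4, -1.4]
grip_width: 0.0005
grip_force: 2.4
```

The side force has risen to 5.4 N, so the lever is at the right stop. I'll back off left and go round behind it.

>>> {"fn": "jog_arm", "kwargs": {"motion": [[0,0.02,0,0,0,0,-1],[0,0.03,0,0,0,0,-1],[0.04,0,0,0,0,0,-1],[0.04,0,0,0,0,0,-1],[0,0,0,0,0,0,-1]]}}

```text
time_s: 7.5
ee_pos: [0.5186, 0.1574, 0.1351]
eef_rot: [-3.14, -0.002, 2.951]
force: [-0.1, -0.9, 0.4]
grip_width: 0.0007
grip_force: 0.0
```

>>> {"fn": "jog_arm", "kwargs": {"motion": [[0,-0.038,0,0,0,0,-1],[0,-0.038,0,0,0,0,-1],[0,0,0,0,0,0,-1],[-0.03,0,0,0,0,0,-1],[-0.01,0,0,0,0,0,-1]]}}

```text
time_s: 8.0
ee_pos: [0.5487, 0.074, 0.1358]
eef_rot: [-3.142, 0.001, 2.948]
force: [-0.8, -0.7, -0.1]
grip_width: 0.0009
grip_force: 0.0
```

```bash
python3 - <<'E'
from station import ctrl
from h import *
status(ctrl)
E
```

```text
8.0 fix [-0.0392 -0.0386  0.1358] rpy [-3.142e+00  1.000e-03  2.948e+00] F(fix) [-0.7 -0.9 -0.1] w 0.0009
```

Next is the push forward from x = -0.039 to about +0.012, then a slow approach to the stop.

>>> {"fn": "jog_arm", "kwargs": {"motion": [[-0.008,0,0,0,0,0,-1],[-0.008,0,0,0,0,0,-1],[-0.008,0,0,0,0,0,-1],[-0.006,0,0,0,0,0,-1],[-0.006,0,0,0,0,0,-1]]}}

```text
time_s: 8.5
ee_pos: [0.5823, 0.0679, 0.1355]
eef_rot: [3.142, -0.0, 2.949]
force: [-1.4, 0.2, 1.5]
grip_width: 0.0002
grip_force: 1.1
```

>>> {"fn": "jog_arm", "kwargs": {"motion": [[-0.005,0,0,0,0,0,-1],[-0.004,0,0,0,0,0,-1],[-0.003,0,0,0,0,0,-1],[-0.002,0,0,0,0,0,-1],[0,0,0,0,0,0,-1]]}}

```text
time_s: 9.0
ee_pos: [0.5959, 0.065, 0.1353]
eef_rot: [-3.141, -0.0, 2.949]
force: [-1.7, 1.0, -0.7]
grip_width: 0.0002
grip_force: 0.6
```

```bash
python3 - <<'E'
from station import ctrl
from h import *
status(ctrl)
E
```

```text
9.0 fix [ 0.0088 -0.0384  0.1353] rpy [-3.141 -0.     2.949] F(fix) [-1.9  0.6 -0.7] w 0.0002
```

>>> {"fn": "jog_arm", "kwargs": {"motion": [[-0.003,0,0,0,0,0,-1],[-0.002,0,0,0,0,0,-1],[0,0,0,0,0,0,-1]]}}

```text
time_s: 9.3
ee_pos: [0.6009, 0.064, 0.1355]
eef_rot: [-3.142, 0.0, 2.949]
force: [-1.6, -0.3, -1.3]
grip_width: 0.0005
grip_force: 0.7
```

>>> {"fn": "jog_arm", "kwargs": {"motion": [[-0.002,0,0,0,0,0,-1],[-0.001,0,0,0,0,0,-1],[0,0,0,0,0,0,-1]]}}

```text
time_s: 9.6
ee_pos: [0.6037, 0.0635, 0.1354]
eef_rot: [-3.142, -0.0, 2.949]
force: [-1.4, -1.2, -0.0]
grip_width: 0.0005
grip_force: 0.9
```

>>> {"fn": "jog_arm", "kwargs": {"motion": [[-0.002,0,0,0,0,0,-1],[0,0,0,0,0,0,-1]]}}

```text
time_s: 9.8
ee_pos: [0.6054, 0.0632, 0.1352]
eef_rot: [-3.141, -0.001, 2.949]
force: [-4.5, 0.5, 1.3]
grip_width: 0.0005
grip_force: 2.0
```

>>> {"fn": "jog_arm", "kwargs": {"motion": [[-0.002,0,0,0,0,0,-1],[0,0,0,0,0,0,-1],[0,0,0,0,0,0,-1]]}}

```text
time_s: 10.1
ee_pos: [0.6069, 0.0629, 0.135]
eef_rot: [-3.141, -0.002, 2.949]
force: [-6.5, 0.9, -1.2]
grip_width: 0.0004
grip_force: 2.9
```

>>> {"fn": "jog_arm", "kwargs": {"motion": [[-0.002,0,0,0,0,0,-1],[0,0,0,0,0,0,-1],[0,0,0,0,0,0,-1]]}}

```text
time_s: 10.4
ee_pos: [0.6085, 0.0626, 0.1348]
eef_rot: [-3.141, -0.003, 2.949]
force: [-8.3, 1.5, -1.0]
grip_width: 0.0003
grip_force: 4.0
```

The force has climbed to 8 N, well above friction, so the lever is at its stop. I'll back away and check.

>>> {"fn": "jog_arm", "kwargs": {"motion": [[0.01,0,0,0,0,0,-1],[0.03,0,0,0,0,0,-1],[0.04,0,0,0,0,0,-1],[0.04,0,0,0,0,0,-1],[0,0,0,0,0,0,-1]]}}

```text
time_s: 10.9
ee_pos: [0.4888, 0.086, 0.1357]
eef_rot: [-3.142, -0.0, 2.95]
force: [0.0, 0.1, 0.4]
grip_width: 0.0005
grip_force: 0.0
```

```bash
python3 - <<'E'
from station import ctrl
from h import *
status(ctrl);m=ctrl.camera_model('scene')
for f in(.26,.30,.34):print(f,(proj(m,lever(f,.28))-[240,225])*5,(proj(m,lever(f,.28,.095))-[240,225])*5)
im=ctrl.camera('scene')[:,:,::-1];cv2.imwrite('pics/s5.png',cv2.resize(im[225:335,240:360],None,fx=5,fy=5,interpolation=cv2.INTER_CUBIC))
E
```

```text
10.9 fix [-0.1003 -0.0383  0.1357] rpy [-3.142 -0.     2.95 ] F(fix) [-0.   0.1  0.4] w 0.0005
0.26 [[161.23403187  32.87401777]] [[233.37241337 182.95287855]]
0.3 [[145.52257405  41.8502518 ]] [[225.30283511 187.63861738]]
0.34 [[130.038941    51.35654255]] [[217.34841841 192.58083123]]
```

View pics/s5.png

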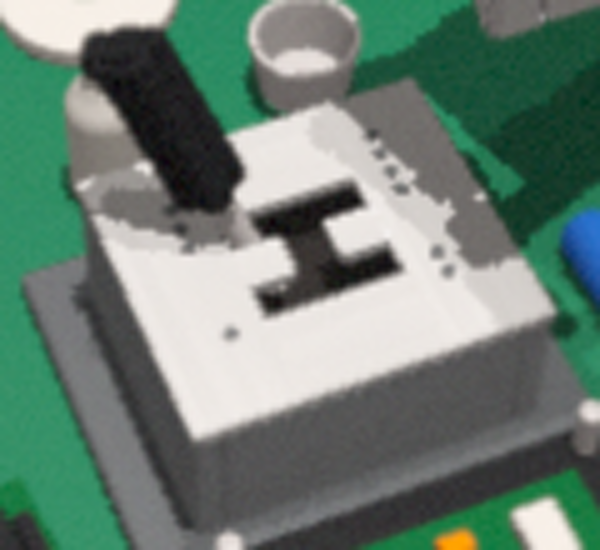

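The lever leans forward and right at the third slot. The grip's lower end is at about (212,195) in the crop, against a predicted (217,193) for 0.34 rad. The other things are where they were and the robot is clear, so I'll hand in.

```bash
python3 -c "
from station import ctrl
print(ctrl.hand_in())"
```

```text
the job is handed in; nothing more can be done
None
```

I pushed the lever with shut fingertips (never pinched) to its stop in the third slot, backed the arm clear, and handed the job in at about 11 s; the hand-in returned no verdict, but the last picture shows the lever home and the things in that view undisturbed.

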